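# Lay out the balm tin and splint from behind the tumbler and dispenser

## Robot

A 6-joint arm with a two-finger parallel gripper is mounted at the origin on the work surface. World frame = base frame: x ahead of the robot, y to its left, z up, the work surface at z = 0. Lengths are in m, angles in rad, forces in N, time in s.
With the tool pointing down it reaches from about 0.375 to 0.9 m from the base axis. Payload 3.1 kg.
Tool frame: the origin (TCP) lies between the finger pads; the fingertips stand robot.finger_overhang ahead of it and the grasp point (between the pads) lies 3 mm ahead of it (robot.finger_overhang is the distance from the TCP to the fingertips, in m); z points along the fingers, y is the line along which they close (so a half turn about z gives the same grasp; the last joint's range is limited). The gripper opens to 87 mm and grips with 3 to 60 N. Pads are 19 mm wide; open, the fingers measure 117 mm over their backs; the gripper's body (75 mm by 190 mm) begins 51 mm behind the grasp point.
Start: joints at [0.995, 0.527, 1.433, -0, 1.181, -0.178], TCP at [0.242, 0.576, 0.245] pointing down, gripper open.
Joint ranges: [-3.08, 3.08], [-0.75, 2.2], [0.22, 2.44], [-1.43, 4.57], [0, 2.65], [-2.85, 2.85]. Speed limits (rad/s): [2.79, 2.79, 3.14, 3.14, 3.14, 3.14].

## Interface

Orientations are given as a unit quaternion [x, y, z, w].
In Python, from rig import get_obs, vision, hand_in, nets, robot gives the robot as it stands.
- The arm moves only by the tool apply_moves, never from a script. Its argument "series" is a list of rows, each an object with "offset": the shift along the world's x, y, z in cm, a list of three; "rot": the turn, a rotation vector about the world's x, y, z in degrees, a list of three. A call has 1 to 20 rows; each row is the pose to reach, as a shift and turn from the pose commanded when the call began; what a row does not reach only later rows make up. A row lasts 1/10 s, in which the tool goes at most 50 mm and 8.59 degrees, less where a joint would pass 70% of its speed; a pose out of reach is approached as far as the arm can. A call with a gripper value outside its range is refused whole. "hand" is the opening, from 0 (shut) to 1 (fully open), set as the call begins (left out, the last holds). The fingers move at their own pace and stop on an object; "newtons" is the grip in N (left out, the last holds). Time passes only in rows, so rows that repeat a pose let the fingers close. It gives the time, the measured TCP pose, the force, the opening and the grip force at its end, in the units of the state.
- get_obs(): the state, without advancing time (a new reading comes with each control period).
- vision.camera(name): name is "scene" or "top" or "wrist"; returns the picture (400x640x3 uint8, red, green, blue); there is no depth.
- vision.calibration(name): a dict with "K" (3x3 intrinsics, pixels), "k1" (the pictures are not rectified: a ray, as slopes to the right and down, at radius r is drawn at 1 + k1 r^2 times it, then the intrinsics apply), "R" (3x3) and "t" (3): a world point X has camera coordinates R X + t. Camera axes: x right, y down, z forward; pixel columns grow to the right and rows downward; lengths in m; the calibration is good to about 2 mm. A picture is of the moment at which its call begins: read the wrist's pose just before it. calibration takes no time and is no camera call; for the wrist camera it gives the pose at the moment of the call.
- hand_in(): hands the job in; it is judged then, once.
Trained networks look in the newest picture that a camera, given by its name, has taken for a name from the list of things; names that differ only in an ending like _2 or _b are one class to them, and where a whole thing is asked for, a point or a joint stands for the part that bears it (a point fixed in the world has none). Each returns a list of dicts, best first, with "conf" (0 to 1); they miss things now and then, are a little off and sometimes report something else, mostly with a low value. They report only what shows in the picture. A call takes as long as a camera call.
- nets.search_frame(camera, query): "centre" ([x, y, z] in m, in world coordinates, good to about 4 mm: the middle of the surface that is visible of it).
- nets.spot_point(camera, query): "centre" ([x, y, z] in m, in world coordinates, good to about 4 mm: a listed point, or the origin of a listed thing).
The state is a dict: "time": time; "q": joint angles; "joint_velocities": joint speeds; "joint_torque": joint torques, N m; "position": TCP position; "tool_rot": TCP orientation; "ft_force": force on the tool from outside, world axes, zero at the start; "moment": the same for the moment, N m; "grip_width": finger opening in m; "grip_force": force on a finger pad.
Only numpy, scipy, OpenCV 4.12 (cv2) and the standard library are available. Lean on these libraries where they do the work, as an engineer would, in place of code of your own. Each camera call takes 0.05 s, during which the arm holds its last target. There are 200 camera calls.

## Task

The steel tumbler and the white push dispenser stand in the way of the balm tin and the blue splint: first move both of them onto the green side mat, leaving the tin and the splint where they are. While they wait there, set the tin in the middle of the round yellow pad and lay the splint flat, centred along the long black pad; then put the tumbler back upright in the middle of the cork coaster and the dispenser back upright in the middle of the blue coaster. Knock nothing over and leave the bowl alone.

Things in the scene. Friction and masses are not known exactly. Their poses are not given: they have to be found in the camera images.
- tumbler: Stainless steel tumbler, open at the top, upright, 90 mm high, outside diameter 58 mm at the base and 62 mm at the rim, wall 3 mm, about 0.14 kg. Starts on the cork coaster. Origin: centre of its underside; z up.
- dispenser: White plastic push dispenser, upright, round body 56 mm in diameter up to 85 mm height, narrower above, with a round push plate on top (46 mm across, top 105 mm above the base; does not move). About 0.16 kg. Starts on the blue coaster. Origin: centre of its underside; z up.
- tin: Round closed balm tin of aluminium with a pale yellow-brown disc on the lid, 58 mm in diameter, 22 mm high, about 0.06 kg. Starts flat on the shelf board behind (farther from the robot than) the two coasters, about in line with the gap between them. Origin: centre of its underside; z up.
- splint: Blue plastic finger splint, a flat open channel 120 mm long (x axis), 18 mm wide (y axis) and 11 mm high (two long side walls, open at the top), about 0.03 kg. Starts lying open side up on the shelf board behind the tin, roughly parallel to the row of coasters. Origin: centre of its underside; z up.
- cork_coaster: Brown cork coaster, fixed, round, 76 mm in diameter, 3 mm thick, on the grey galvanised shelf board (fixed, 240 x 370 mm, top 25 mm above the work surface). The two coasters stand side by side with centres 90 mm apart; which is left and which is right varies. Home place of the tumbler. Origin: centre of its underside; its top is 3 mm above the origin.
- blue_coaster: Blue plastic coaster, fixed, round, 76 mm in diameter, 3 mm thick, on the shelf board beside the cork one. Home place of the dispenser. Origin: centre of its underside; its top is 3 mm above the origin.
- side_mat: Green side mat, fixed flat on the work surface to the left or right of the shelf board, 240 mm (x axis) by 160 mm (y axis), 4 mm thick. Waiting place for the tumbler and dispenser, anywhere on it side by side. Origin: centre of its underside; its top is 4 mm above the origin.
- tin_pad: Round yellow pad, fixed, 78 mm in diameter, 2 mm thick, on a grey tray (6 mm high, 240 x 160 mm) on the other side of the shelf board from the green mat. Place for the tin. Origin: centre of its underside; its top is 2 mm above the origin.
- splint_pad: Long black pad, fixed, 135 mm long (x axis) by 40 mm wide (y axis), 2 mm thick, on the same grey tray, its centre 110 mm from that of the yellow pad. Place for the splint, either way round. Origin: centre of its underside; its top is 2 mm above the origin.
- bowl: Bystander, to be left alone: small white ceramic bowl, 68 mm across, 42 mm high, loose, at one end of the row on the shelf board, about 102 mm from the centre of the nearest coaster. At the other end of the row, at the same distance, a fixed amber glass jar with a metal lid, 52 mm in diameter and 62 mm high. Origin: centre of its underside; z up.

How it is judged:
By the outcome, as a careful person would: the job done as asked, in the order asked, and still so for the second after the job is handed in, with the robot touching nothing.
It also fails if it takes over 115 s, if anything falls off the work surface, if the arm or the gripper's body presses on something with over 40 N, if the wrist force passes 120 N, or if a joint passes its speed limit or range.

## Working session

There is one attempt and no reset: what is moved stays moved. The work goes in short steps, Python scripts to look and compute and a tool call to move; the robot and the scene stay as the last step left them, time stands still between calls to the robot, and variables do not carry over. Pictures are saved under pics/ and viewed, at most 14 in all, crops included, and the job is handed in when it is done.

Besides the shell and the picture viewer there is one more tool, called as name(argument=value, ...), one argument or row to a line, values as JSON. apply_moves: Moves the arm, as the interface text tells. Its arguments: {"type":"object","properties":{"series":{"type":"array"},"hand":{"type":"number"},"newtons":{"type":"number"}},"required":["series"]}

```bash
ls; mkdir -p pics
python3 - <<'E'
from rig import get_obs, vision, nets, robot
import cv2
print([a for a in dir(robot) if a[0]!='_'], robot.finger_overhang)
o=get_obs(); print(o)
for c in("top","scene"):
    im=vision.camera(c); cv2.imwrite(f"pics/{c}0.png",im[:,:,::-1])
    for n in "tumbler dispenser tin splint cork_coaster blue_coaster side_mat tin_pad splint_pad bowl".split():
        r=nets.spot_point(c,n); print(c,n,[([round(float(v),3) for v in d["centre"]],round(d["conf"],2)) for d in r[:2]])
print(vision.calibration("top"))
E
```

```text
pics
['Unreachable', 'finger_overhang'] 0.022
{'time': 0.0, 'q': array([ 9.94487554e-01,  5.28447005e-01,  1.43388203e+00,  1.87642874e-06,
        1.18139969e+00, -1.78498899e-01]), 'joint_velocities': array([ 0.00168988, -0.00126732, -0.00088769,  0.00066572,  0.00032995,
        0.00119742]), 'joint_torque': array([-5.02860930e-04, -4.40052259e+01, -1.76594013e+01,  6.34587323e-02,
        5.82776265e-02, -1.86695625e-04]), 'position': array([0.24172234, 0.57563041, 0.24358981]), 'tool_rot': array([ 1.97596214e-01,  9.80282916e-01, -9.92554696e-04, -3.94387419e-04]), 'ft_force': array([ 0.33242487, -0.41448373,  0.81790638]), 'moment': array([-0.02550992,  0.02607846, -0.04413897]), 'grip_force': 0.0, 'grip_width': 0.08702283686225426}
top tumbler [([0.547, 0.041, 0.033], 0.61)]
top dispenser [([0.555, -0.052, 0.027], 0.74)]
top tin [([0.605, -0.003, 0.025], 0.82)]
top splint [([0.679, -0.007, 0.025], 0.63)]
top cork_coaster [([0.544, 0.044, 0.024], 0.67)]
top blue_coaster [([0.555, -0.049, 0.02], 0.83), ([0.412, 0.327, 0.009], 0.39)]
top side_mat [([0.518, -0.321, 0.004], 0.7)]
t
[... 327 characters left out ...]
aster [([0.543, 0.039, 0.025], 0.53)]
scene blue_coaster [([0.555, -0.051, 0.025], 0.52)]
scene side_mat [([0.52, -0.324, 0.0], 0.76)]
scene tin_pad [([0.523, 0.323, 0.007], 0.56)]
scene splint_pad [([0.406, 0.321, 0.007], 0.84)]
scene bowl [([0.542, 0.141, 0.025], 0.86)]
{'K': array([[507.37636902,   0.        , 316.8836356 ],
       [  0.        , 507.37636902, 195.03025713],
       [  0.        ,   0.        ,   1.        ]]), 'k1': 0.03041939480287268, 'R': array([[-1.18031335e-03, -9.99863629e-01,  1.64720912e-02],
       [-9.96049082e-01, -2.87176031e-04, -8.88039581e-02],
       [ 8.87965783e-02, -1.65118278e-02, -9.95912911e-01]]), 't': array([-0.01874415,  0.56375802,  1.06302011])}
```

View pics/top0.png

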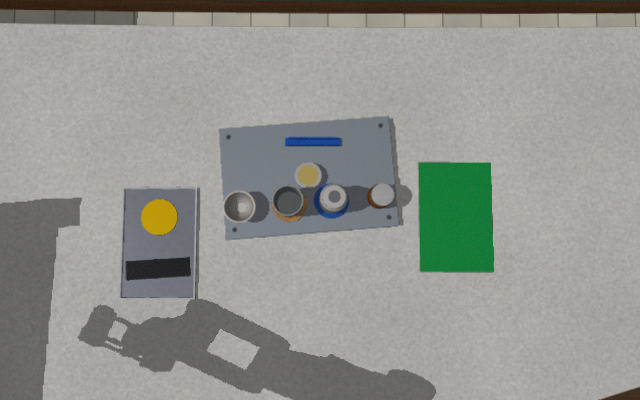

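View pics/scene0.png

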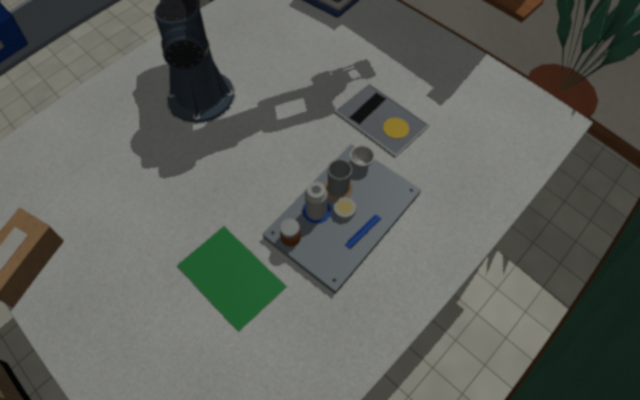

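```bash
cat > h.py <<'E'
import numpy as np, cv2
from rig import get_obs, vision, nets
def to_world(px, z, cal):
    px=np.asarray(px,float).reshape(-1,2)
    K=cal["K"]; d=np.stack([(px[:,0]-K[0,2])/K[0,0],(px[:,1]-K[1,2])/K[1,1]],1)
    s=d.copy()
    for _ in range(20): s=d/(1+cal["k1"]*(s**2).sum(1,keepdims=True))
    R,t=cal["R"],cal["t"]; C=-R.T@t
    r=np.c_[s,np.ones(len(s))]@R
    return C+r*((z-C[2])/r[:,2:])
def blob(im, lo, hi, roi=None):
    "largest contour in HSV range -> contour points"
    m=cv2.inRange(cv2.cvtColor(im,cv2.COLOR_RGB2HSV),np.array(lo),np.array(hi))
    if roi is not None:
        k=np.zeros_like(m); u0,v0,u1,v1=roi; k[v0:v1,u0:u1]=1; m=m*k
    m=cv2.morphologyEx(m,cv2.MORPH_OPEN,np.ones((3,3),np.uint8))
    n,l,s,c=cv2.connectedComponentsWithStats(m)
    i=1+np.argmax(s[1:,4]); ys,xs=np.nonzero(l==i)
    return np.c_[xs,ys],(l==i).astype(np.uint8)*255
def meas(px,z,cal):
    "centroid, and minAreaRect in world"
    w=to_world(px,z,cal)[:,:2]
    r=cv2.minAreaRect((w*1000).astype(np.float32))
    e=np.linalg.eigh(np.cov(w.T)); a=e[1][:,-1]
    return w.mean(0).round(4),tuple(np.round(r[0],1)),tuple(np.round(r[1],1)),"long axis deg",round(np.degrees(np.arctan2(a[1],a[0])),1)
E
python3 - <<'E'
from h import *
im=cv2.imread("pics/top0.png")[:,:,::-1].copy(); cal=vision.calibration("top")
for n,lo,hi,roi,z in [("ypad",(18,150,100),(32,255,255),(130,190,190,245),.008),
 ("bpad",(0,0,0),(180,255,60),(124,250,195,285),.008),
 ("mat",(50,100,50),(80,255,255),(400,140,520,290),.004),
 ("tindisc",(15,60,100),(32,255,255),(290,155,325,190),.047),
 ("splint",(100,120,50),(125,255,255),(275,130,350,152),.036)]:
    p,_=blob(im,lo,hi,roi); print(n,len(p),*meas(p,z,cal))
big=cv2.resize(im[120:250,210:410],None,fx=4,fy=4,interpolation=cv2.INTER_CUBIC)
cv2.imwrite("pics/crop.png",big[:,:,::-1])
# predicted world for hand-picked pixels
E
```

```text
ypad 1001 [0.5182 0.3208] (np.float64(517.9), np.float64(320.8)) (np.float64(73.7), np.float64(72.5)) long axis deg 161.5
bpad 1165 [0.4088 0.3203] (np.float64(409.0), np.float64(319.9)) (np.float64(39.1), np.float64(134.4)) long axis deg 93.4
mat 7892 [ 0.5179 -0.3217] (np.float64(518.8), np.float64(-321.7)) (np.float64(158.5), np.float64(236.1)) long axis deg 179.7
tindisc 329 [0.6047 0.0009] (np.float64(605.3), np.float64(1.1)) (np.float64(40.4), np.float64(40.1)) long axis deg -157.1
splint 496 [ 0.6789 -0.0096] (np.float64(679.0), np.float64(-9.6)) (np.float64(17.4), np.float64(117.9)) long axis deg 90.1
```

View pics/crop.png

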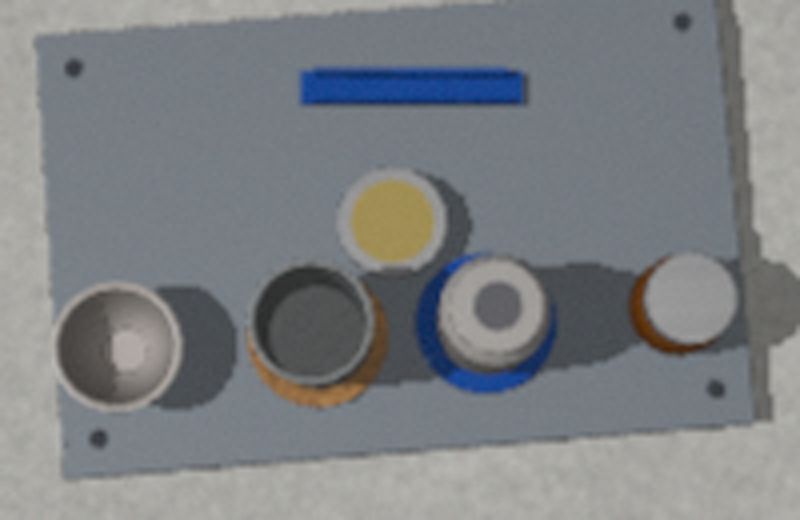

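Run:
```python
from h import *
cal=vision.calibration("top")
print(to_world([[210+312/4,120+323/4]],.118,cal),to_world([[210+498/4,120+304/4]],.133,cal))
print(to_world([[210+118/4,120+346/4]],.067,cal),to_world([[210+691/4,120+299/4]],.087,cal))
```

```text
[[0.54422294 0.03909605 0.118     ]] [[ 0.55226993 -0.05125266  0.133     ]]
[[0.53635749 0.14049301 0.067     ]] [[ 0.55885136 -0.15144042  0.087     ]]
```

apply_moves(
  series=[
    {"offset": [31.1,-62.7,0],"rot": [0,0,-62.8]},
    {"offset": [31.1,-62.7,0],"rot": [0,0,-62.8]},
    {"offset": [31.1,-62.7,0],"rot": [0,0,-62.8]},
    {"offset": [31.1,-62.7,0],"rot": [0,0,-62.8]},
    {"offset": [31.1,-62.7,0],"rot": [0,0,-62.8]},
    {"offset": [31.1,-62.7,0],"rot": [0,0,-62.8]},
    {"offset": [31.1,-62.7,0],"rot": [0,0,-62.8]},
    {"offset": [31.1,-62.7,0],"rot": [0,0,-62.8]},
    {"offset": [31.1,-62.7,0],"rot": [0,0,-62.8]},
    {"offset": [31.1,-62.7,0],"rot": [0,0,-62.8]},
    {"offset": [31.1,-62.7,0],"rot": [0,0,-62.8]},
    {"offset": [31.1,-62.7,0],"rot": [0,0,-62.8]},
    {"offset": [31.1,-62.7,0],"rot": [0,0,-62.8]},
    {"offset": [31.1,-62.7,0],"rot": [0,0,-62.8]},
    {"offset": [31.1,-62.7,0],"rot": [0,0,-62.8]},
    {"offset": [31.1,-62.7,0],"rot": [0,0,-62.8]},
    {"offset": [31.1,-62.7,0],"rot": [0,0,-62.8]},
  ],
  hand=1,
)

```text
time: 2.8
position: [0.5521, -0.0499, 0.2443]
tool_rot: [0.679, 0.734, -0.0, -0.001]
ft_force: [-0.3, -1.2, -0.3]
grip_width: 0.0871
grip_force: 0.0
```

Run:
```python
from h import *
o=get_obs();print(o["time"],o["position"],o["tool_rot"],o["q"])
cal=vision.calibration("wrist");im=vision.camera("wrist");cv2.imwrite("pics/w1.png",im[:,:,::-1])
np.save("w1cal.npy",cal,allow_pickle=True)
print("cam at",-cal["R"].T@cal["t"])
for n in ("dispenser","tumbler","blue_coaster"): print(n,[(d["centre"],d["conf"]) for d in nets.spot_point("wrist",n)[:1]])
```

```text
2.8 [ 0.55211115 -0.04988149  0.24428734] [ 6.79235314e-01  7.33920023e-01 -2.19030160e-04 -8.60732734e-04] [-2.91885145e-01  4.33429680e-01  1.61058317e+00  4.07162589e-04
  1.09931873e+00 -3.69425567e-01]
cam at [0.54793814 0.02654674 0.38389483]
dispenser [([0.5225, -0.3213, -0.0006], 0.57)]
tumbler []
blue_coaster []
```

View pics/w1.png

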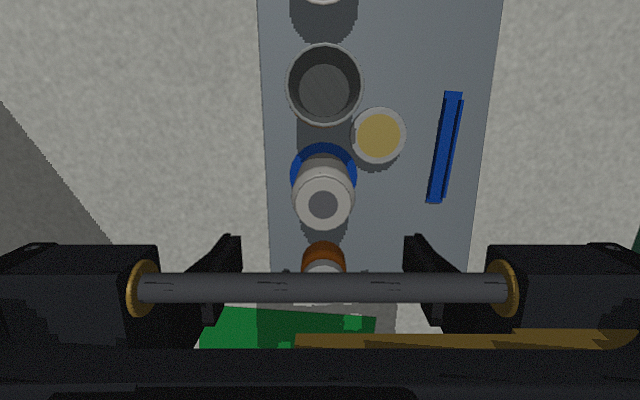

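Run:
```python
from h import *
cal=np.load("w1cal.npy",allow_pickle=True).item()
print(to_world([[322.5,204]],.133,cal),to_world([[324,84]],.118,cal))
im=cv2.imread("pics/w1.png")[:,:,::-1].copy()
p,_=blob(im,(15,60,100),(32,255,255),(340,100,420,180)); print(*meas(p,.047,cal))
p,_=blob(im,(100,120,50),(125,255,255),(410,80,480,215)); print(*meas(p,.034,cal))
```

```text
[[ 0.55386447 -0.04871118  0.133     ]] [[0.54786126 0.04263782 0.118     ]]
[0.6065 0.0022] (np.float64(606.4), np.float64(1.8)) (np.float64(42.6), np.float64(43.1)) long axis deg 65.0
[ 0.6809 -0.0052] (np.float64(680.7), np.float64(-7.6)) (np.float64(117.7), np.float64(21.1)) long axis deg 90.2
```

apply_moves(
  series=[
    {"offset": [0,0,-2.5],"rot": [0,0,0]},
    {"offset": [0,0,-5.5],"rot": [0,0,0]},
    {"offset": [0,0,-8.5],"rot": [0,0,0]},
    {"offset": [0,0,-11],"rot": [0,0,0]},
    {"offset": [0,0,-13],"rot": [0,0,0]},
    {"offset": [0,0,-14.3],"rot": [0,0,0]},
    {"offset": [0,0,-15],"rot": [0,0,0]},
    {"offset": [0,0,-15],"rot": [0,0,0]},
  ],
)

```text
time: 3.8
position: [0.5529, -0.0504, 0.0941]
tool_rot: [0.679, 0.734, -0.0, -0.0]
ft_force: [0.3, -0.8, 0.2]
grip_width: 0.0874
grip_force: 0.0
```

apply_moves(
  series=[
    {"offset": [0,0,0],"rot": [0,0,0]},
    {"offset": [0,0,0],"rot": [0,0,0]},
    {"offset": [0,0,0],"rot": [0,0,0]},
    {"offset": [0,0,0],"rot": [0,0,0]},
    {"offset": [0,0,0],"rot": [0,0,0]},
    {"offset": [0,0,0],"rot": [0,0,0]},
    {"offset": [0,0,0],"rot": [0,0,0]},
  ],
  hand=0,
  newtons=15,
)

```text
time: 4.5
position: [0.5531, -0.0509, 0.0949]
tool_rot: [0.679, 0.734, -0.0, 0.0]
ft_force: [-1.3, 0.6, 4.3]
grip_width: 0.0557
grip_force: 15.0
```

apply_moves(
  series=[
    {"offset": [0,0,1],"rot": [0,0,0]},
    {"offset": [0,0,3],"rot": [0,0,0]},
    {"offset": [0,0,6],"rot": [0,0,0]},
    {"offset": [0,0,9],"rot": [0,0,0]},
    {"offset": [0,-0.5,11],"rot": [0,0,0]},
    {"offset": [0.2,-2,12],"rot": [0,0,0]},
    {"offset": [0.5,-4.5,12],"rot": [0,0,0]},
    {"offset": [1,-8,12],"rot": [0,0,0]},
    {"offset": [1.5,-12,12],"rot": [0,0,0]},
    {"offset": [2,-16,12],"rot": [0,0,0]},
    {"offset": [2.5,-20,12],"rot": [0,0,0]},
    {"offset": [3,-23.5,12],"rot": [0,0,0]},
    {"offset": [3.2,-25.8,12],"rot": [0,0,0]},
    {"offset": [3.2,-26.9,11.5],"rot": [0,0,0]},
    {"offset": [3.2,-26.9,9.5],"rot": [0,0,0]},
    {"offset": [3.2,-26.9,6.5],"rot": [0,0,0]},
    {"offset": [3.2,-26.9,3.5],"rot": [0,0,0]},
    {"offset": [3.2,-26.9,1],"rot": [0,0,0]},
    {"offset": [3.2,-26.9,-0.8],"rot": [0,0,0]},
    {"offset": [3.2,-26.9,-1.5],"rot": [0,0,0]},
  ],
)

```text
time: 6.5
position: [0.583, -0.318, 0.0762]
tool_rot: [0.679, 0.734, -0.0, -0.003]
ft_force: [-0.2, 0.3, -1.2]
grip_width: 0.0556
grip_force: 15.0
```

apply_moves(
  series=[
    {"offset": [0,0,0],"rot": [0,0,0]},
    {"offset": [0,0,-0.3],"rot": [0,0,0]},
    {"offset": [0,0,-0.6],"rot": [0,0,0]},
    {"offset": [0,0,-0.9],"rot": [0,0,0]},
    {"offset": [0,0,-0.9],"rot": [0,0,0]},
  ],
)

```text
time: 7.0
position: [0.5854, -0.32, 0.071]
tool_rot: [0.679, 0.734, 0.0, 0.001]
ft_force: [0.0, -0.5, -1.6]
grip_width: 0.0556
grip_force: 15.0
```

apply_moves(
  series=[
    {"offset": [0,0,-0.1],"rot": [0,0,0]},
    {"offset": [0,0,-0.1],"rot": [0,0,0]},
  ],
)

```text
time: 7.2
position: [0.5854, -0.3201, 0.071]
tool_rot: [0.679, 0.734, 0.0, 0.001]
ft_force: [-1.3, 0.7, 4.4]
grip_width: 0.0555
grip_force: 15.0
```

apply_moves(
  series=[
    {"offset": [0,0,0],"rot": [0,0,0]},
    {"offset": [0,0,0],"rot": [0,0,0]},
    {"offset": [0,0,0],"rot": [0,0,0]},
    {"offset": [0,0,0],"rot": [0,0,0]},
    {"offset": [0,0,0],"rot": [0,0,0]},
    {"offset": [0,0,2],"rot": [0,0,0]},
    {"offset": [0,0,6],"rot": [0,0,0]},
    {"offset": [0,0,11],"rot": [0,0,0]},
    {"offset": [0,0,15],"rot": [0,0,0]},
    {"offset": [0,2,17.5],"rot": [0,0,0]},
    {"offset": [-0.5,6,17.5],"rot": [0,0,0]},
    {"offset": [-1,10.5,17.5],"rot": [0,0,0]},
    {"offset": [-1.5,15,17.5],"rot": [0,0,0]},
    {"offset": [-2.2,19.5,17.5],"rot": [0,0,0]},
    {"offset": [-2.8,24,17.5],"rot": [0,0,0]},
    {"offset": [-3.3,28.5,17.5],"rot": [0,0,0]},
    {"offset": [-3.6,32,17.5],"rot": [0,0,0]},
    {"offset": [-3.8,34.5,17.5],"rot": [0,0,0]},
    {"offset": [-3.9,36,17.5],"rot": [0,0,0]},
    {"offset": [-3.9,36,17.5],"rot": [0,0,0]},
  ],
  hand=1,
)

```text
time: 9.2
position: [0.5458, 0.0417, 0.2446]
tool_rot: [0.678, 0.735, -0.0, -0.0]
ft_force: [0.1, -1.2, -0.1]
grip_width: 0.0872
grip_force: 0.0
```

Run:
```python
from h import *
o=get_obs();print(o["time"],o["position"])
im=vision.camera("wrist");cal=vision.calibration("wrist");cv2.imwrite("pics/w2.png",im[:,:,::-1]);np.save("w2cal.npy",cal,allow_pickle=True)
im=vision.camera("top");cv2.imwrite("pics/t2.png",im[:,:,::-1])
g=np.vstack([im[60:310,200:520]]);cv2.imwrite("pics/t2c.png",cv2.resize(g,None,fx=2.4,fy=2.4)[:,:,::-1])
```

```text
9.2 [0.54577656 0.04168298 0.24456522]
```

View pics/w2.png

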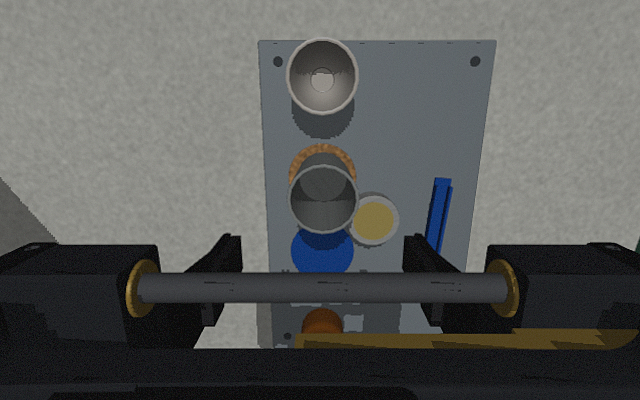

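View pics/t2c.png

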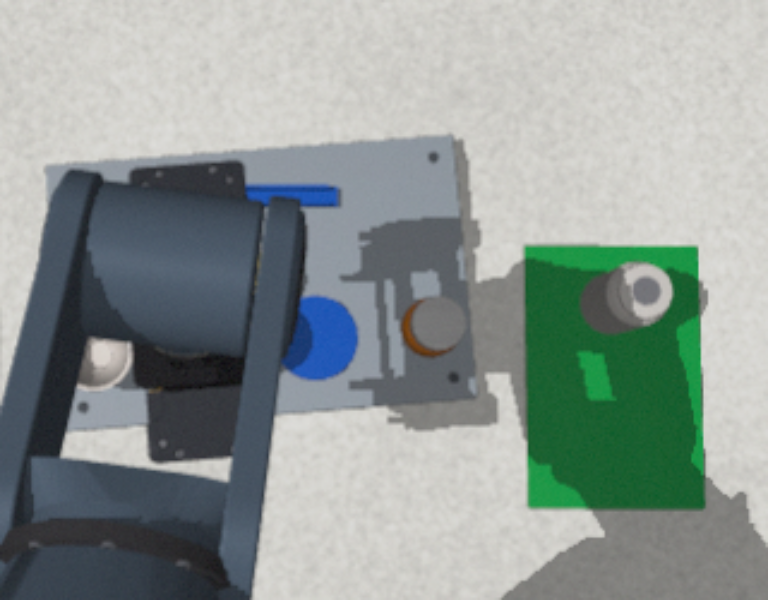

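apply_moves(
  series=[
    {"offset": [0,0,-2.5],"rot": [0,0,0]},
    {"offset": [0,0,-5.5],"rot": [0,0,0]},
    {"offset": [0,0,-8.5],"rot": [0,0,0]},
    {"offset": [0,0,-11],"rot": [0,0,0]},
    {"offset": [0,0,-13],"rot": [0,0,0]},
    {"offset": [0,0,-14.3],"rot": [0,0,0]},
    {"offset": [0,0,-15],"rot": [0,0,0]},
    {"offset": [0,0,-15],"rot": [0,0,0]},
  ],
)

```text
time: 10.1
position: [0.546, 0.0394, 0.0939]
tool_rot: [0.68, 0.733, -0.0, -0.0]
ft_force: [-0.1, 0.4, 0.4]
grip_width: 0.0868
grip_force: 0.0
```

apply_moves(
  series=[
    {"offset": [0,0,0],"rot": [0,0,0]},
    {"offset": [0,0,0],"rot": [0,0,0]},
    {"offset": [0,0,0],"rot": [0,0,0]},
    {"offset": [0,0,0],"rot": [0,0,0]},
    {"offset": [0,0,0],"rot": [0,0,0]},
    {"offset": [0,0,0],"rot": [0,0,0]},
    {"offset": [0,0,0],"rot": [0,0,0]},
  ],
  hand=0,
  newtons=15,
)

```text
time: 10.8
position: [0.5465, 0.0402, 0.0952]
tool_rot: [0.679, 0.734, 0.0, 0.0]
ft_force: [-0.5, 0.3, 5.7]
grip_width: 0.0621
grip_force: 15.0
```

Run:
```python
from h import *
cal=np.load("w2cal.npy",allow_pickle=True).item()
print(to_world([[323,198]],.118,cal))
im=cv2.imread("pics/t2.png")[:,:,::-1].copy();c2=vision.calibration("top")
print("disp",to_world([[200+646/2.4,60+291/2.4]],.109,c2))
im=cv2.imread("pics/w2.png")[:,:,::-1].copy()
p,_=blob(im,(15,60,100),(32,255,255),(340,190,405,250)); print("tin",*meas(p,.047,cal))
```

```text
[[0.54851399 0.04205284 0.118     ]]
disp [[ 0.58387697 -0.32047045  0.109     ]]
tin [0.6069 0.0008] (np.float64(607.4), np.float64(0.6)) (np.float64(42.6), np.float64(43.0)) long axis deg 97.0
```

apply_moves(
  series=[
    {"offset": [0,0,1],"rot": [0,0,0]},
    {"offset": [0,0,3],"rot": [0,0,0]},
    {"offset": [0,0,6],"rot": [0,0,0]},
    {"offset": [0,0,9],"rot": [0,0,0]},
    {"offset": [0,-0.5,11],"rot": [0,0,0]},
    {"offset": [-0.5,-2,12],"rot": [0,0,0]},
    {"offset": [-1.2,-4.5,12],"rot": [0,0,0]},
    {"offset": [-2.1,-8,12],"rot": [0,0,0]},
    {"offset": [-3.3,-12,12],"rot": [0,0,0]},
    {"offset": [-4.5,-16,12],"rot": [0,0,0]},
    {"offset": [-5.5,-20,12],"rot": [0,0,0]},
    {"offset": [-6.5,-24,12],"rot": [0,0,0]},
    {"offset": [-7.6,-28,12],"rot": [0,0,0]},
    {"offset": [-8.6,-32,12],"rot": [0,0,0]},
    {"offset": [-9.3,-34.8,11],"rot": [0,0,0]},
    {"offset": [-9.6,-36,9],"rot": [0,0,0]},
    {"offset": [-9.6,-36,6],"rot": [0,0,0]},
    {"offset": [-9.6,-36,3],"rot": [0,0,0]},
    {"offset": [-9.6,-36,0.5],"rot": [0,0,0]},
    {"offset": [-9.6,-36,-1.2],"rot": [0,0,0]},
  ],
)

```text
time: 12.8
position: [0.4477, -0.3191, 0.08]
tool_rot: [0.68, 0.734, 0.0, -0.003]
ft_force: [-0.6, 0.5, -1.4]
grip_width: 0.0618
grip_force: 15.0
```

apply_moves(
  series=[
    {"offset": [0,0,-0.3],"rot": [0,0,0]},
    {"offset": [0,0,-0.6],"rot": [0,0,0]},
    {"offset": [0,0,-0.9],"rot": [0,0,0]},
    {"offset": [0,0,-1.2],"rot": [0,0,0]},
    {"offset": [0,0,-1.3],"rot": [0,0,0]},
    {"offset": [0,0,-1.3],"rot": [0,0,0]},
  ],
)

```text
time: 13.4
position: [0.4507, -0.3212, 0.0712]
tool_rot: [0.679, 0.734, -0.001, 0.002]
ft_force: [-1.6, -0.6, 4.4]
grip_width: 0.0614
grip_force: 15.0
```

apply_moves(
  series=[
    {"offset": [0,0,0],"rot": [0,0,0]},
    {"offset": [0,0,0],"rot": [0,0,0]},
    {"offset": [0,0,0],"rot": [0,0,0]},
    {"offset": [0,0,0],"rot": [0,0,0]},
    {"offset": [0,0,0],"rot": [0,0,0]},
    {"offset": [0,0,2],"rot": [0,0,0]},
    {"offset": [0,0,6],"rot": [0,0,0]},
    {"offset": [0,0,11],"rot": [0,0,0]},
    {"offset": [0,0,15],"rot": [0,0,0]},
    {"offset": [0,0,17.5],"rot": [0,0,0]},
  ],
  hand=1,
)

```text
time: 14.4
position: [0.4509, -0.3205, 0.2479]
tool_rot: [0.679, 0.734, -0.0, 0.002]
ft_force: [1.0, -0.1, 0.6]
grip_width: 0.0868
grip_force: 0.0
```

Run:
```python
from h import *
im=vision.camera("top");cv2.imwrite("pics/t3.png",im[:,:,::-1]);cal=vision.calibration("top")
for n,lo,hi,roi,z in [("tindisc",(15,60,100),(32,255,255),(290,155,325,190),.047),
 ("splint",(100,120,50),(125,255,255),(275,130,350,152),.036),
 ("blue",(100,150,30),(125,255,255),(305,170,365,225),.028),
 ("cork",(5,80,40),(20,255,255),(260,175,315,225),.028)]:
    p,m=blob(im,lo,hi,roi); print(n,len(p),*meas(p,z,cal))
    c,r=cv2.minEnclosingCircle(p.astype(np.float32)); print(c,r,to_world([c],z,cal))
g=im[110:300,200:520];cv2.imwrite("pics/t3c.png",cv2.resize(g,None,fx=2.5,fy=2.5)[:,:,::-1])
```

```text
tindisc 330 [0.6048 0.0009] (np.float64(605.3), np.float64(1.1)) (np.float64(40.4), np.float64(40.1)) long axis deg -175.2
(307.6394348144531, 174.83653259277344) 10.271101951599121 [[0.60455162 0.00080827 0.047     ]]
splint 496 [ 0.6789 -0.0094] (np.float64(679.0), np.float64(-9.6)) (np.float64(17.4), np.float64(117.9)) long axis deg 90.0
(312.5, 141.5) 27.72193145751953 [[ 0.67794142 -0.00955984  0.036     ]]
blue 935 [ 0.5521 -0.0494] (np.float64(551.9), np.float64(-49.2)) (np.float64(72.8), np.float64(70.8)) long axis deg 56.8
(331.1961364746094, 200.27169799804688) 17.363618850708008 [[ 0.5522595  -0.04954704  0.028     ]]
cork 950 [0.5449 0.0403] (np.float64(545.4), np.float64(40.6)) (np.float64(70.6), np.float64(72.5)) long axis deg 99.1
(289.23394775390625, 203.82647705078125) 17.52378273010254 [[0.54464094 0.04008336 0.028     ]]
```

View pics/t3c.png

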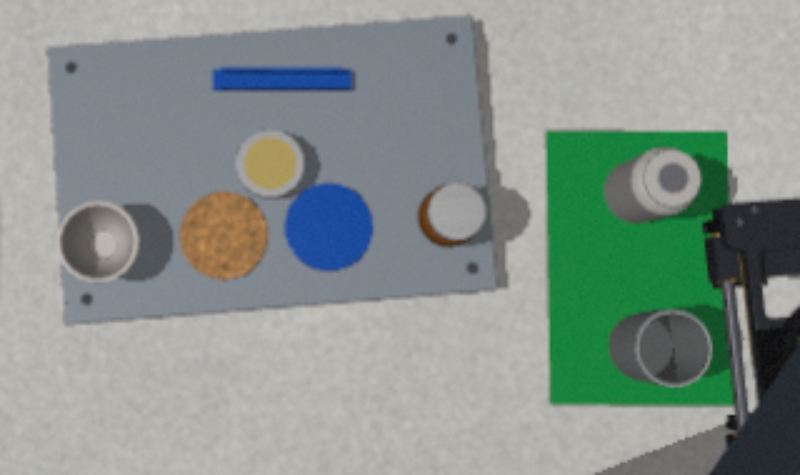

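apply_moves(
  series=[
    {"offset": [1,2,0],"rot": [0,0,0]},
    {"offset": [3,6,0],"rot": [0,0,0]},
    {"offset": [5,10,0],"rot": [0,0,0]},
    {"offset": [7,14,0],"rot": [0,0,0]},
    {"offset": [9,18,0],"rot": [0,0,0]},
    {"offset": [11,22,-1],"rot": [0,0,0]},
    {"offset": [13,26,-3],"rot": [0,0,0]},
    {"offset": [14.5,29.5,-6],"rot": [0,0,0]},
    {"offset": [15.3,31.6,-9],"rot": [0,0,0]},
    {"offset": [15.5,32.1,-12],"rot": [0,0,0]},
    {"offset": [15.5,32.1,-14.5],"rot": [0,0,0]},
    {"offset": [15.5,32.1,-16.5],"rot": [0,0,0]},
    {"offset": [15.5,32.1,-18],"rot": [0,0,0]},
    {"offset": [15.5,32.1,-18.8],"rot": [0,0,0]},
    {"offset": [15.5,32.1,-19],"rot": [0,0,0]},
    {"offset": [15.5,32.1,-19],"rot": [0,0,0]},
  ],
  hand=0.8,
)

```text
time: 16.05
position: [0.6054, 0.001, 0.0548]
tool_rot: [0.679, 0.734, 0.0, 0.0]
ft_force: [0.1, -0.1, 0.3]
grip_width: 0.0696
grip_force: 0.0
```

apply_moves(
  series=[
    {"offset": [0,0,0],"rot": [0,0,0]},
    {"offset": [0,0,0],"rot": [0,0,0]},
    {"offset": [0,0,0],"rot": [0,0,0]},
    {"offset": [0,0,0],"rot": [0,0,0]},
    {"offset": [0,0,0],"rot": [0,0,0]},
  ],
  hand=0,
  newtons=12,
)

```text
time: 16.55
position: [0.6056, 0.001, 0.0555]
tool_rot: [0.679, 0.734, 0.0, 0.001]
ft_force: [0.0, -0.4, 5.7]
grip_width: 0.0575
grip_force: 12.0
```

apply_moves(
  series=[
    {"offset": [0,0,1],"rot": [0,0,0]},
    {"offset": [0,0,3],"rot": [0,0,0]},
    {"offset": [0,0,6],"rot": [0,0,0]},
    {"offset": [0,0.5,8.5],"rot": [0,0,0]},
    {"offset": [-0.5,2,10],"rot": [0,0,0]},
    {"offset": [-1.2,4.5,11],"rot": [0,0,0]},
    {"offset": [-2.1,8,11],"rot": [0,0,0]},
    {"offset": [-3.2,12,11],"rot": [0,0,0]},
    {"offset": [-4.3,16,11],"rot": [0,0,0]},
    {"offset": [-5.4,20,11],"rot": [0,0,0]},
    {"offset": [-6.5,24,11],"rot": [0,0,0]},
    {"offset": [-7.6,28,10],"rot": [0,0,0]},
    {"offset": [-8.5,31,8],"rot": [0,0,0]},
    {"offset": [-8.8,32,5.5],"rot": [0,0,0]},
    {"offset": [-8.8,32,3],"rot": [0,0,0]},
    {"offset": [-8.8,32,1],"rot": [0,0,0]},
    {"offset": [-8.8,32,-0.4],"rot": [0,0,0]},
    {"offset": [-8.8,32,-1],"rot": [0,0,0]},
    {"offset": [-8.8,32,-1.4],"rot": [0,0,0]},
    {"offset": [-8.8,32,-1.6],"rot": [0,0,0]},
  ],
)

```text
time: 18.55
position: [0.5174, 0.3213, 0.0388]
tool_rot: [0.679, 0.734, 0.0, 0.0]
ft_force: [0.1, 0.5, -1.3]
grip_width: 0.0575
grip_force: 12.0
```

apply_moves(
  series=[
    {"offset": [0,0,-0.1],"rot": [0,0,0]},
    {"offset": [0,0,-0.1],"rot": [0,0,0]},
  ],
)

```text
time: 18.75
position: [0.5175, 0.3213, 0.0385]
tool_rot: [0.679, 0.734, 0.001, 0.0]
ft_force: [-1.7, 0.1, 1.1]
grip_width: 0.0576
grip_force: 12.0
```

apply_moves(
  series=[
    {"offset": [0,0,0],"rot": [0,0,0]},
    {"offset": [0,0,0],"rot": [0,0,0]},
    {"offset": [0,0,0],"rot": [0,0,0]},
    {"offset": [0,0,0],"rot": [0,0,0]},
    {"offset": [0,0,1.5],"rot": [0,0,0]},
    {"offset": [0,0,5],"rot": [0,0,0]},
    {"offset": [0,0,9],"rot": [0,0,0]},
    {"offset": [0,0,12.5],"rot": [0,0,0]},
    {"offset": [1,-2,14],"rot": [0,0,0]},
    {"offset": [3,-6,14],"rot": [0,0,0]},
    {"offset": [5,-10,14],"rot": [0,0,0]},
    {"offset": [7,-14,14],"rot": [0,0,0]},
    {"offset": [9,-18,14],"rot": [0,0,-2]},
    {"offset": [11,-22,14],"rot": [0,0,-4.4]},
    {"offset": [13,-26,14],"rot": [0,0,-4.4]},
    {"offset": [15,-30,14],"rot": [0,0,-4.4]},
    {"offset": [16,-32.5,14],"rot": [0,0,-4.4]},
    {"offset": [16.2,-33.1,14],"rot": [0,0,-4.4]},
    {"offset": [16.2,-33.1,14],"rot": [0,0,-4.4]},
  ],
  hand=0.8,
)

```text
time: 20.65
position: [0.679, -0.0107, 0.1781]
tool_rot: [0.708, 0.706, 0.0, -0.0]
ft_force: [-0.6, 1.3, -0.4]
grip_width: 0.0693
grip_force: 0.0
```

Run:
```python
from h import *
o=get_obs();print(o["time"],o["position"],o["tool_rot"])
cal=vision.calibration("wrist");im=vision.camera("wrist");cv2.imwrite("pics/w4.png",im[:,:,::-1])
t=vision.camera("top");c=vision.calibration("top")
p,_=blob(t,(15,60,100),(28,190,255),(130,190,190,245));print("tin?",len(p),*meas(p,.03,c))
g=np.hstack([im,cv2.resize(t[170:310,110:220],(314,400))]);cv2.imwrite("pics/w4.png",cv2.resize(g,None,fx=.8,fy=.8)[:,:,::-1])
try:
    p,_=blob(im,(100,120,50),(125,255,255),(330,50,640,330)); print(*meas(p,.034,cal))
except Exception as e: print(e)
```

```text
20.65 [ 0.67902715 -0.01066207  0.17808239] [ 7.07741105e-01  7.06471863e-01  1.78490880e-04 -5.28595581e-05]
tin? 329 [0.5171 0.321 ] (np.float64(517.8), np.float64(320.6)) (np.float64(41.9), np.float64(40.1)) long axis deg 77.2
[ 6.889e-01 -6.000e-04] (np.float64(689.1), np.float64(-6.3)) (np.float64(2.7), np.float64(115.0)) long axis deg 90.1
```

View pics/w4.png

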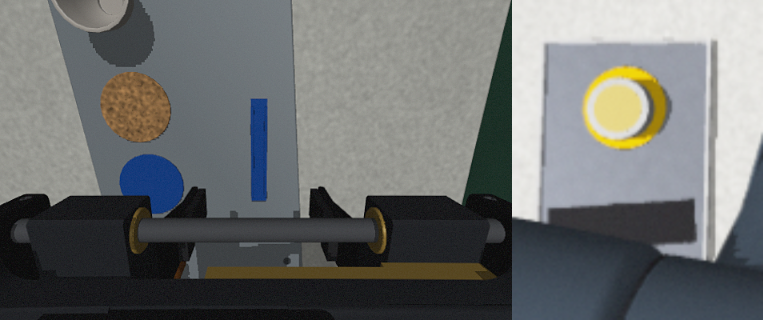

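apply_moves(
  series=[
    {"offset": [0,0,-2],"rot": [0,0,0]},
    {"offset": [0,0,-5],"rot": [0,0,0]},
    {"offset": [0,0,-8],"rot": [0,0,0]},
    {"offset": [0,0,-10.5],"rot": [0,0,0]},
    {"offset": [0,0,-12],"rot": [0,0,0]},
    {"offset": [0,0,-12.7],"rot": [0,0,0]},
    {"offset": [0,0,-12.9],"rot": [0,0,0]},
    {"offset": [0,0,-12.9],"rot": [0,0,0]},
  ],
  hand=0.5,
)

```text
time: 21.55
position: [0.6797, -0.0095, 0.0494]
tool_rot: [0.707, 0.707, 0.0, 0.001]
ft_force: [-0.6, 0.1, 0.3]
grip_width: 0.0436
grip_force: 0.0
```

apply_moves(
  series=[
    {"offset": [0,0,0],"rot": [0,0,0]},
    {"offset": [0,0,0],"rot": [0,0,0]},
    {"offset": [0,0,0],"rot": [0,0,0]},
    {"offset": [0,0,0],"rot": [0,0,0]},
    {"offset": [0,0,0],"rot": [0,0,0]},
    {"offset": [0,0,0],"rot": [0,0,0]},
  ],
  hand=0,
  newtons=8,
)

```text
time: 22.15
position: [0.6793, -0.0099, 0.049]
tool_rot: [0.707, 0.707, 0.0, 0.0]
ft_force: [-1.1, -0.5, 1.5]
grip_width: 0.0179
grip_force: 8.0
```

apply_moves(
  series=[
    {"offset": [0,0,1],"rot": [0,0,0]},
    {"offset": [0,0,3],"rot": [0,0,0]},
    {"offset": [0,0,6],"rot": [0,0,0]},
    {"offset": [-0.5,0.5,9],"rot": [0,0,0]},
    {"offset": [-2,2.5,11],"rot": [0,0,0]},
    {"offset": [-4.5,5.5,11],"rot": [0,0,0]},
    {"offset": [-7,8.5,11],"rot": [0,0,0]},
    {"offset": [-9.5,11.6,11],"rot": [0,0,1]},
    {"offset": [-12,14.7,11],"rot": [0,0,2]},
    {"offset": [-14.5,17.7,11],"rot": [0,0,3.4]},
    {"offset": [-17,20.8,11],"rot": [0,0,3.4]},
    {"offset": [-19.5,23.8,11],"rot": [0,0,3.4]},
    {"offset": [-22,26.9,11],"rot": [0,0,3.4]},
    {"offset": [-24.5,29.9,11],"rot": [0,0,3.4]},
    {"offset": [-26.3,32.1,10],"rot": [0,0,3.4]},
    {"offset": [-27,33,8],"rot": [0,0,3.4]},
    {"offset": [-27,33,5],"rot": [0,0,3.4]},
    {"offset": [-27,33,2.5],"rot": [0,0,3.4]},
    {"offset": [-27,33,0.5],"rot": [0,0,3.4]},
    {"offset": [-27,33,-0.5],"rot": [0,0,3.4]},
  ],
)

```text
time: 24.15
position: [0.4084, 0.32, 0.0424]
tool_rot: [0.686, 0.728, -0.001, -0.0]
ft_force: [0.1, -0.1, -0.6]
grip_width: 0.018
grip_force: 8.0
```

apply_moves(
  series=[
    {"offset": [0,0,-0.4],"rot": [0,0,0]},
    {"offset": [0,0,-0.8],"rot": [0,0,0]},
    {"offset": [0,0,-1.1],"rot": [0,0,0]},
    {"offset": [0,0,-1.2],"rot": [0,0,0]},
    {"offset": [0,0,-1.2],"rot": [0,0,0]},
  ],
)

```text
time: 24.65
position: [0.4094, 0.3203, 0.032]
tool_rot: [0.686, 0.728, 0.0, 0.0]
ft_force: [-0.0, -0.5, -0.6]
grip_width: 0.0179
grip_force: 8.0
```

apply_moves(
  series=[
    {"offset": [0,0,-0.05],"rot": [0,0,0]},
    {"offset": [0,0,-0.05],"rot": [0,0,0]},
    {"offset": [0,0,-0.05],"rot": [0,0,0]},
    {"offset": [0,0,-0.05],"rot": [0,0,0]},
    {"offset": [0,0,2],"rot": [0,0,0]},
    {"offset": [0,0,6],"rot": [0,0,0]},
    {"offset": [0,0,11],"rot": [0,0,0]},
    {"offset": [0,0,16],"rot": [0,0,0]},
    {"offset": [0,-1,20],"rot": [0,0,0]},
    {"offset": [0.2,-4,21.3],"rot": [0,0,0]},
    {"offset": [0.5,-8,21.3],"rot": [0,0,1]},
    {"offset": [0.8,-12,21.3],"rot": [0,0,1]},
    {"offset": [1.1,-16.5,21.3],"rot": [0,0,1]},
    {"offset": [1.4,-21,21.3],"rot": [0,0,1]},
    {"offset": [1.6,-25,21.3],"rot": [0,0,1]},
    {"offset": [1.8,-28,21.3],"rot": [0,0,1]},
    {"offset": [2,-30,21.3],"rot": [0,0,1]},
    {"offset": [2,-30,21.3],"rot": [0,0,1]},
  ],
  hand=0.5,
)

```text
time: 26.45
position: [0.4295, 0.0181, 0.2447]
tool_rot: [0.681, 0.732, 0.0, 0.0]
ft_force: [0.7, 0.6, -0.3]
grip_width: 0.0435
grip_force: 0.0
```

Run:
```python
from h import *
o=get_obs();print(o["time"],o["position"],o["q"])
t=vision.camera("top");c=vision.calibration("top")
p,_=blob(t,(15,60,100),(28,190,255),(130,190,190,245));print("tin",len(p),*meas(p,.03,c))
p,_=blob(t,(100,120,50),(125,255,255),(110,245,210,295));print("splint",len(p),*meas(p,.019,c))
cv2.imwrite("pics/t5.png",cv2.resize(t[170:310,100:560],None,fx=1.7,fy=1.7)[:,:,::-1])
```

```text
26.45 [0.42953298 0.01807581 0.2446515 ] [-2.18797173e-01  2.65159082e-01  1.89869460e+00 -5.21785254e-04
  9.76910307e-01 -2.91474610e-01]
tin 336 [0.5167 0.3209] (np.float64(516.7), np.float64(320.6)) (np.float64(42.2), np.float64(40.9)) long axis deg -143.8
splint 548 [0.409  0.3196] (np.float64(409.2), np.float64(318.5)) (np.float64(19.9), np.float64(121.5)) long axis deg 93.4
```

View pics/t5.png

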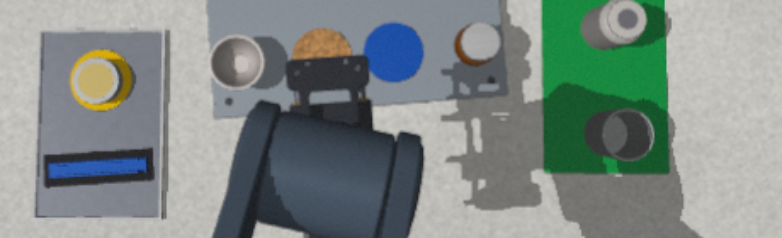

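apply_moves(
  series=[
    {"offset": [0,-2,0],"rot": [0,0,0]},
    {"offset": [0.3,-6,0],"rot": [0,0,0]},
    {"offset": [0.6,-10.5,0],"rot": [0,0,0]},
    {"offset": [0.9,-15,0],"rot": [0,0,0]},
    {"offset": [1.2,-19.5,0],"rot": [0,0,0]},
    {"offset": [1.5,-24,0],"rot": [0,0,0]},
    {"offset": [1.8,-28.5,0],"rot": [0,0,0]},
    {"offset": [2,-32,0],"rot": [0,0,0]},
    {"offset": [2.1,-34,0],"rot": [0,0,0]},
    {"offset": [2.1,-34,0],"rot": [0,0,0]},
    {"offset": [2.1,-34,-2],"rot": [0,0,0]},
    {"offset": [2.1,-34,-5],"rot": [0,0,0]},
    {"offset": [2.1,-34,-8],"rot": [0,0,0]},
    {"offset": [2.1,-34,-11],"rot": [0,0,0]},
    {"offset": [2.1,-34,-13.5],"rot": [0,0,0]},
    {"offset": [2.1,-34,-15.5],"rot": [0,0,0]},
    {"offset": [2.1,-34,-16.8],"rot": [0,0,0]},
    {"offset": [2.1,-34,-17.4],"rot": [0,0,0]},
    {"offset": [2.1,-34,-17.4],"rot": [0,0,0]},
  ],
  hand=1,
)

```text
time: 28.4
position: [0.4501, -0.3186, 0.0703]
tool_rot: [0.679, 0.734, 0.0, -0.001]
ft_force: [-0.1, 0.3, 0.2]
grip_width: 0.087
grip_force: 0.0
```

apply_moves(
  series=[
    {"offset": [0,0,0],"rot": [0,0,0]},
    {"offset": [0,0,0],"rot": [0,0,0]},
    {"offset": [0,0,0],"rot": [0,0,0]},
    {"offset": [0,0,0],"rot": [0,0,0]},
    {"offset": [0,0,0],"rot": [0,0,0]},
    {"offset": [0,0,0],"rot": [0,0,0]},
    {"offset": [0,0,0],"rot": [0,0,0]},
  ],
  hand=0,
  newtons=15,
)

```text
time: 29.1
position: [0.4504, -0.3201, 0.0711]
tool_rot: [0.679, 0.734, -0.0, 0.001]
ft_force: [0.8, -0.0, 6.4]
grip_width: 0.062
grip_force: 15.0
```

Run:
```python
from h import *
print(to_world([[100+628/1.7,170+134/1.7]],.094,vision.calibration("top")))
```

```text
[[ 0.45003155 -0.32187107  0.094     ]]
```

apply_moves(
  series=[
    {"offset": [0,0,1],"rot": [0,0,0]},
    {"offset": [0,0,3],"rot": [0,0,0]},
    {"offset": [0,0,6],"rot": [0,0,0]},
    {"offset": [0,0,9.5],"rot": [0,0,0]},
    {"offset": [0,0.5,12.5],"rot": [0,0,0]},
    {"offset": [0.5,2,14],"rot": [0,0,0]},
    {"offset": [1.2,5,14],"rot": [0,0,0]},
    {"offset": [2.2,9,14],"rot": [0,0,0]},
    {"offset": [3.3,13,14],"rot": [0,0,0]},
    {"offset": [4.4,17,14],"rot": [0,0,0]},
    {"offset": [5.5,21,14],"rot": [0,0,0]},
    {"offset": [6.6,25,14],"rot": [0,0,0]},
    {"offset": [7.7,29,14],"rot": [0,0,0]},
    {"offset": [8.7,33,13.5],"rot": [0,0,0]},
    {"offset": [9.4,35.4,12],"rot": [0,0,0]},
    {"offset": [9.5,36.1,10],"rot": [0,0,0]},
    {"offset": [9.5,36.1,7.5],"rot": [0,0,0]},
    {"offset": [9.5,36.1,5.5],"rot": [0,0,0]},
    {"offset": [9.5,36.1,4],"rot": [0,0,0]},
    {"offset": [9.5,36.1,3.4],"rot": [0,0,0]},
  ],
)

```text
time: 31.1
position: [0.5427, 0.0423, 0.1023]
tool_rot: [0.679, 0.734, -0.002, -0.002]
ft_force: [-0.5, 0.2, -1.5]
grip_width: 0.062
grip_force: 15.0
```

apply_moves(
  series=[
    {"offset": [0,0,0],"rot": [0,0,0]},
    {"offset": [0,0,-0.3],"rot": [0,0,0]},
    {"offset": [0,0,-0.6],"rot": [0,0,0]},
    {"offset": [0,0,-0.9],"rot": [0,0,0]},
    {"offset": [0,0,-1],"rot": [0,0,0]},
    {"offset": [0,0,-1],"rot": [0,0,0]},
  ],
)

```text
time: 31.7
position: [0.5455, 0.0414, 0.0956]
tool_rot: [0.68, 0.734, 0.001, 0.0]
ft_force: [-0.5, 2.5, 3.4]
grip_width: 0.0614
grip_force: 15.0
```

apply_moves(
  series=[
    {"offset": [0,0,0],"rot": [0,0,0]},
    {"offset": [0,0,0],"rot": [0,0,0]},
    {"offset": [0,0,0],"rot": [0,0,0]},
    {"offset": [0,0,0],"rot": [0,0,0]},
    {"offset": [0,0,0],"rot": [0,0,0]},
    {"offset": [0,0,2],"rot": [0,0,0]},
    {"offset": [0,0,6],"rot": [0,0,0]},
    {"offset": [0,0,11],"rot": [0,0,0]},
    {"offset": [0,-1,15],"rot": [0,0,0]},
    {"offset": [0.5,-4,15],"rot": [0,0,0]},
    {"offset": [1,-8,15],"rot": [0,0,0]},
    {"offset": [1.5,-12.5,15],"rot": [0,0,0]},
    {"offset": [2,-17,15],"rot": [0,0,0]},
    {"offset": [2.5,-21.5,15],"rot": [0,0,0]},
    {"offset": [3,-26,15],"rot": [0,0,0]},
    {"offset": [3.5,-30.5,15],"rot": [0,0,0]},
    {"offset": [3.8,-34,15],"rot": [0,0,0]},
    {"offset": [4,-36.1,15],"rot": [0,0,0]},
    {"offset": [4,-36.1,15],"rot": [0,0,0]},
  ],
  hand=1,
)

```text
time: 33.6
position: [0.5848, -0.3234, 0.2439]
tool_rot: [0.681, 0.732, -0.0, 0.001]
ft_force: [-0.5, 0.8, -0.6]
grip_width: 0.087
grip_force: 0.0
```

Run:
```python
from h import *
o=get_obs();print(o["time"],o["position"])
t=vision.camera("top");cv2.imwrite("pics/t6f.png",t[:,:,::-1])
cv2.imwrite("pics/t6.png",cv2.resize(t[160:240,220:380],None,fx=5,fy=5,interpolation=cv2.INTER_CUBIC)[:,:,::-1])
```

```text
33.6 [ 0.58484412 -0.32341118  0.24393147]
```

View pics/t6.png

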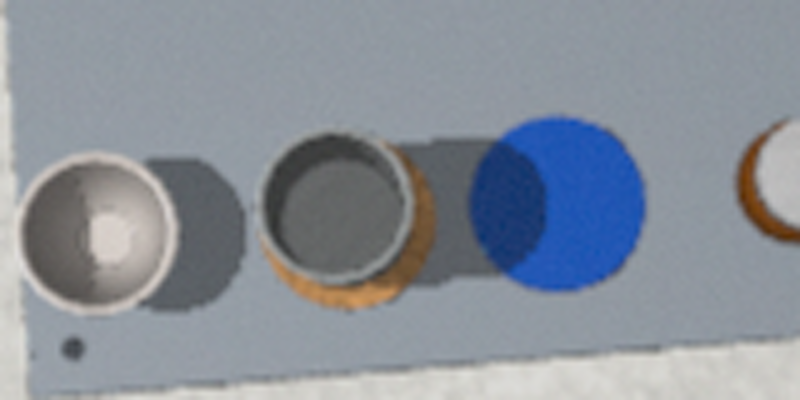

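apply_moves(
  series=[
    {"offset": [0,0,-2.5],"rot": [0,0,0]},
    {"offset": [0,0,-6],"rot": [0,0,0]},
    {"offset": [0,0,-9.5],"rot": [0,0,0]},
    {"offset": [0,0,-12.5],"rot": [0,0,0]},
    {"offset": [0,0,-15],"rot": [0,0,0]},
    {"offset": [0,0,-16.7],"rot": [0,0,0]},
    {"offset": [0,0,-17.4],"rot": [0,0,0]},
    {"offset": [0,0,-17.4],"rot": [0,0,0]},
  ],
)

```text
time: 34.45
position: [0.5846, -0.318, 0.0696]
tool_rot: [0.679, 0.734, -0.0, -0.001]
ft_force: [0.1, -0.5, 0.4]
grip_width: 0.0874
grip_force: 0.0
```

apply_moves(
  series=[
    {"offset": [0,0,0],"rot": [0,0,0]},
    {"offset": [0,0,0],"rot": [0,0,0]},
    {"offset": [0,0,0],"rot": [0,0,0]},
    {"offset": [0,0,0],"rot": [0,0,0]},
    {"offset": [0,0,0],"rot": [0,0,0]},
    {"offset": [0,0,0],"rot": [0,0,0]},
    {"offset": [0,0,0],"rot": [0,0,0]},
  ],
  hand=0,
  newtons=15,
)

```text
time: 35.15
position: [0.5854, -0.32, 0.0711]
tool_rot: [0.679, 0.734, 0.0, 0.0]
ft_force: [-0.1, 1.4, 3.5]
grip_width: 0.0556
grip_force: 15.0
```

apply_moves(
  series=[
    {"offset": [0,0,1],"rot": [0,0,0]},
    {"offset": [0,0,3],"rot": [0,0,0]},
    {"offset": [0,0,6],"rot": [0,0,0]},
    {"offset": [0,0,9.5],"rot": [0,0,0]},
    {"offset": [0,0.5,12.5],"rot": [0,0,0]},
    {"offset": [-0.3,2,14],"rot": [0,0,0]},
    {"offset": [-0.7,5,14],"rot": [0,0,0]},
    {"offset": [-1.2,9,14],"rot": [0,0,0]},
    {"offset": [-1.7,13,14],"rot": [0,0,0]},
    {"offset": [-2.2,17,14],"rot": [0,0,0]},
    {"offset": [-2.6,21,14],"rot": [0,0,0]},
    {"offset": [-3,24.5,14],"rot": [0,0,0]},
    {"offset": [-3.2,26.5,14],"rot": [0,0,0]},
    {"offset": [-3.3,27.1,13],"rot": [0,0,0]},
    {"offset": [-3.3,27.1,11],"rot": [0,0,0]},
    {"offset": [-3.3,27.1,9],"rot": [0,0,0]},
    {"offset": [-3.3,27.1,7],"rot": [0,0,0]},
    {"offset": [-3.3,27.1,5.2],"rot": [0,0,0]},
    {"offset": [-3.3,27.1,4],"rot": [0,0,0]},
    {"offset": [-3.3,27.1,3.4],"rot": [0,0,0]},
  ],
)

```text
time: 37.15
position: [0.5509, -0.049, 0.1027]
tool_rot: [0.68, 0.734, -0.001, -0.001]
ft_force: [-0.5, -0.1, -1.2]
grip_width: 0.0557
grip_force: 15.0
```

apply_moves(
  series=[
    {"offset": [0,0,0],"rot": [0,0,0]},
    {"offset": [0,0,-0.3],"rot": [0,0,0]},
    {"offset": [0,0,-0.6],"rot": [0,0,0]},
    {"offset": [0,0,-0.9],"rot": [0,0,0]},
    {"offset": [0,0,-1],"rot": [0,0,0]},
    {"offset": [0,0,-1],"rot": [0,0,0]},
  ],
)

```text
time: 37.75
position: [0.5522, -0.0488, 0.0951]
tool_rot: [0.679, 0.734, 0.0, 0.0]
ft_force: [-0.6, -0.3, 1.1]
grip_width: 0.0554
grip_force: 15.0
```

Contact made; release, rise and retreat toward the free side to check.

apply_moves(
  series=[
    {"offset": [0,0,0],"rot": [0,0,0]},
    {"offset": [0,0,0],"rot": [0,0,0]},
    {"offset": [0,0,0],"rot": [0,0,0]},
    {"offset": [0,0,0],"rot": [0,0,0]},
    {"offset": [0,0,0],"rot": [0,0,0]},
    {"offset": [0,0,2],"rot": [0,0,0]},
    {"offset": [0,0,6],"rot": [0,0,0]},
    {"offset": [0,0,11],"rot": [0,0,0]},
    {"offset": [0,-1,15],"rot": [0,0,0]},
    {"offset": [-0.5,-5,16],"rot": [0,0,0]},
    {"offset": [-1,-9,16],"rot": [0,0,0]},
    {"offset": [-2,-13,16],"rot": [0,0,0]},
    {"offset": [-3,-17,16],"rot": [0,0,0]},
    {"offset": [-4,-21,16],"rot": [0,0,0]},
    {"offset": [-5,-25,16],"rot": [0,0,0]},
    {"offset": [-5,-28,16],"rot": [0,0,0]},
    {"offset": [-5,-30,16],"rot": [0,0,0]},
    {"offset": [-5,-30,16],"rot": [0,0,0]},
    {"offset": [-5,-30,16],"rot": [0,0,0]},
  ],
  hand=1,
)

```text
time: 39.65
position: [0.5019, -0.3478, 0.2541]
tool_rot: [0.679, 0.734, 0.0, -0.001]
ft_force: [-0.0, 1.2, -0.5]
grip_width: 0.087
grip_force: 0.0
```

Run:
```python
from h import *
t=vision.camera("top");c=vision.calibration("top")
p,_=blob(t,(15,60,100),(28,190,255),(130,190,190,245));print("tin",len(p),*meas(p,.03,c))
p,_=blob(t,(100,120,50),(125,255,255),(110,245,210,295));print("splint",len(p),*meas(p,.019,c))
cv2.imwrite("pics/t7.png",cv2.resize(t[140:300,110:400],None,fx=2.75,fy=2.75,interpolation=cv2.INTER_CUBIC)[:,:,::-1])
print(to_world([[287.2,201.4]],.118,c))
for cam in("top","scene"):
  vision.camera(cam)
  for n in("tumbler","dispenser"): print(cam,n,[(np.round(d["centre"],4),d["conf"]) for d in nets.spot_point(cam,n)[:1]])
```

```text
tin 337 [0.5168 0.3209] (np.float64(516.7), np.float64(320.6)) (np.float64(42.2), np.float64(40.9)) long axis deg -153.9
splint 545 [0.4089 0.32  ] (np.float64(409.1), np.float64(319.6)) (np.float64(19.9), np.float64(119.4)) long axis deg 93.3
[[0.54294704 0.04065508 0.118     ]]
top tumbler [(array([0.5472, 0.0422, 0.0311]), 0.56)]
top dispenser [(array([ 0.5556, -0.0525,  0.0292]), 0.87)]
scene tumbler [(array([0.5422, 0.041 , 0.0287]), 0.86)]
scene dispenser [(array([ 0.5518, -0.0488,  0.0292]), 0.78)]
```

View pics/t7.png

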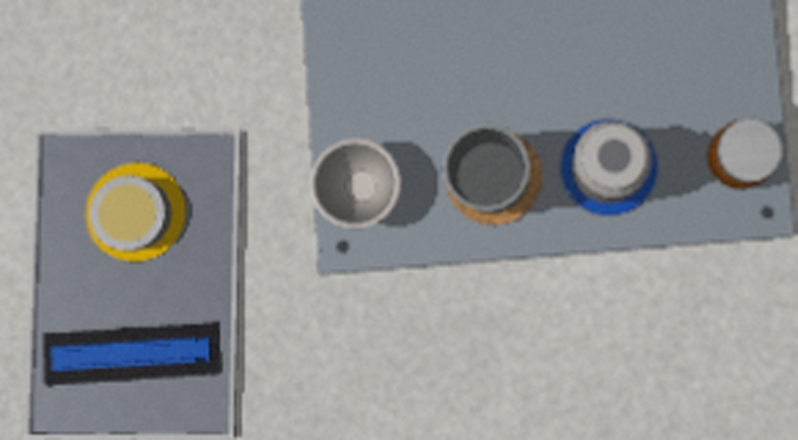

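```bash
python3 -c "
from rig import hand_in; print(hand_in())"
```

```text
the job is handed in; nothing more can be done
None
```

The job is handed in at about 40 s of the 115 s allowed. By the last images, the tin and splint are centred on their pads and the tumbler and dispenser stand upright on their coasters, all within about 2 mm, with nothing knocked over and the bowl untouched.

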